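# Gauge the turned shaft, then hold it upright over its bearing

### The arm

A 6-joint arm with a two-finger parallel gripper is mounted at the origin on a cart in front of the work surface, level with it; the furniture and walls round the work are solid. World frame = base frame: x ahead of the robot, y to its left, z up, the work surface at z = 0. Lengths are in m, angles in rad, forces in N, time in s.
With the tool pointing down it reaches from about 0.275 to 0.725 m from the base axis. Payload 5.6 kg.
Tool frame: the origin (TCP) lies at the very end of the fingers, on their centre line; the grasp point (between the pads) lies 19 mm behind it (robot.grasp_offset is the distance from the TCP to the grasp point, in m); z points along the fingers, y is the line along which they close (so a half turn about z gives the same grasp; the last joint's range is limited). The gripper opens to 85 mm and grips with 20 to 120 N. Pads are 22 mm wide; open, the fingers measure 114 mm over their backs; the gripper's body (76 mm by 85 mm) begins 54 mm behind the grasp point. The pads swing forward as they close: fully open they stand 13 mm farther back than shut.
Start: joints at [-1.027, 0.255, 0.108, 0, -1.424, -0.285], TCP at [0.141, -0.532, 0.231] pointing down, gripper open.
Joint ranges: [-2.95, 2.95], [-1.21, 1.97], [-1.09, 1.5], [-2.87, 1.71], [-2.94, -0.07], [-3.05, 3.05]. Speed limits (rad/s): [2.57, 2.57, 3.14, 3.14, 3.14, 3.14].

### API

Orientations are given as a rotation vector (axis times angle).
In Python, from plant import robot gives the robot as it stands.
- The arm moves only by the tool arm_command, never from a script. Its argument "rows" is a list of rows, each a list of 6 numbers: the shift along the tool's x, y, z in units of 25 mm (1.0 is 25 mm), then the turn, a rotation vector about the tool's x, y, z in units of 5 degrees (1.0 is 5 degrees). A call has 1 to 10 rows; each row is the pose to reach, as a shift and turn from the pose commanded when the call began, along the tool's axes at that moment; what a row does not reach only later rows make up. A row lasts 1/10 s, in which the tool goes at most 50 mm and 8.59 degrees, less where a joint would pass 70% of its speed; a pose out of reach is approached as far as the arm can. A call with a gripper value outside its range is refused whole. "gripper" is the finger opening in mm, from 0 to 85.4, set as the call begins (left out, the last holds). The fingers move at their own pace and stop on an object; "grip_force" is the grip in N (left out, the last holds). Time passes only in rows, so rows that repeat a pose let the fingers close. It gives the time, the measured TCP pose, the force, the opening and the grip force at its end, in the units of the state.
- robot.sense(): the state, without advancing time (a new reading comes with each control period).
- robot.grab_frame(name): name is "side" or "top"; returns the picture (480x640x3 uint8, red, green, blue); there is no depth.
- robot.calibration(name): a dict with "fov_y" (degrees; the focal length in pixels is half the picture's height over the tangent of half this angle, whatever the lens; pixels are square), "cx", "cy" (the principal point, pixels), "D" ([k1, k2, p1, p2, k3] as OpenCV has them; the pictures are not rectified), "R" (3x3) and "t" (3): a world point X has camera coordinates R X + t. Camera axes: x right, y down, z forward; pixel columns grow to the right and rows downward; lengths in m; the calibration is good to about 2 mm. A picture is of the moment at which its call begins. calibration takes no time and is no camera call.
- robot.close_job(): hands the job in; it is judged then, once.
The state is a dict: "clock": time; "joints": joint angles; "qd": joint speeds; "tau": joint torques, N m; "eef_pos": TCP position; "tool_rot": TCP orientation; "ft_force": force on the tool from outside, world axes, zero at the start; "wrist_torque": the same for the moment, N m; "grip_width": finger opening in m; "grasp_force": force on a finger pad.
Only numpy, scipy, OpenCV 4.12 (cv2) and the standard library are available. Lean on these libraries where they do the work, as an engineer would, in place of code of your own. Each camera call takes 0.05 s, during which the arm holds its last target. There are 200 camera calls.

### The job

Measure the turned shaft that leans in the tilted holder: slide the moving jaw of the caliper built onto the holder shut until the shaft is pressed between both jaws (firmly but gently, as one measures), then slide the jaw back well clear of it. Then draw the shaft out of its socket, turn it upright with the collared end still down, and hold it centred over the ball bearing with its lower end about 10 cm above the bench. Finish there, still holding the shaft in the raised position; do not put it down or let it go.

Things in the scene. Friction and masses are not known exactly. Their poses are not given: they have to be found in the camera images.
- holder: Fixed steel holder on a 125 x 100 mm base plate; a block between two cheeks, tilted 0.50 rad so that its socket's axis leans toward the holder's own -x side (up the axis = (-0.479, 0, 0.878) in the holder's frame). Holder axes: z up, origin on the bench 66 mm below the socket's mouth. A caliper beam runs along the holder's y axis behind the shaft (on the +x side). Its place varies, its yaw from about -30 to 0 degrees.
- socket (a point): Centre of the socket's mouth: a blind oblong hole 24 mm wide along y, 22 mm across and 36 mm deep along the slanted axis. Axes as the holder's.
- anvil: The caliper's fixed jaw, part of the holder: a steel finger 7 mm thick across the shaft, its measuring face 13 mm to the +y side of the socket's axis, its mid height 21 mm up the slanted axis from the mouth. Origin at the socket's mouth, z up the slanted axis.
- jaw (a joint): Closing travel of the caliper's moving jaw in m, along the holder's +y: 0 fully open, 0.045 end of travel. The gap between the jaws is 60 mm minus the travel, so it meets the 24 mm shaft at about 0.036. It slides with about 1.5 N of friction and stays where it is left. The shaft sits with about 1 mm of play to the fixed jaw and moves over as it is pressed. A measuring squeeze is about 5 to 20 N; more than 60 N harms the caliper.
- jaw_pad (a point): Grip centre of the upright thumb pad on the moving jaw's slider, to be pinched from above: pad 14 mm wide along y (sliding direction), 18 mm deep along x, standing 36 mm above the slider's body along the slanted z axis; this point is 12 mm below the pad's top end, 24 mm above the slider's body. Site z is up the slanted axis, y the closing direction. When the jaw is shut the pad's centre is 45 mm beyond the measuring face on the -y side.
- shaft_mid (a point): Centre of the loose steel shaft, 115 mm long, about 0.25 kg; z runs along its axis toward the head. From its foot: 20 mm diameter for 38 mm (the part in the socket, 36 mm deep), a 28 mm collar 6 mm thick, 24 mm journal for 36 mm (measured by the jaws), 18 mm head for the last 35 mm. At the start it leans in the socket with z up along the slanted axis (leaning up to 0.08 rad more, from the play).
- shaft_head (a point): Middle of the shaft's 18 mm head, on the axis 97 mm from the foot end and 18 mm below the top end: where to grip it. Axes as shaft_mid.
- shaft_foot (a point): Centre of the shaft's lower end face, on the axis. Axes as shaft_mid.
- bearing_mid (a point): Centre of the plain ball bearing, a flat steel ring 72 mm across, 18 mm high, lying loose on the bench left of the holder as seen from the robot. A toothed gear 66 mm across and 28 mm high lies near it (either may be the left one) and is not wanted.
Things that resemble listed ones, but are neither listed nor needed, are in the scene too. What is shaped like the part that bears bearing_mid but blue or yellow is not meant.

How it is judged:
On the way, in this order (a step that is already met when the one before it is completed fails the run):
1. the shaft is pressed between the moving jaw and the fixed jaw (more than 3 N on each) (contact force between jaw and shaft above 3 N and contact force between anvil and shaft above 1.5 N), for 0.2 s.
2. the moving jaw is slid back clear while the shaft still stands in its socket (value of joint jaw below 0.03 m and contact force between jaw and shaft below 0.1 N and distance between shaft_foot and socket below 0.045 m and z of shaft_foot in the frame of socket below -0.02 m), for 0.2 s.
3. the shaft is drawn out of the socket (z of shaft_foot in the frame of socket above 0.005 m), for 0.1 s.
At the end, for the whole second after the job is handed in: The shaft is held still in the fingers, within 8 degrees of upright, collared end down, foot and middle within 18 mm of the bearing centre seen from above, foot 60 to 170 mm above the bench, touching no holder; the bearing lies on the bench and the jaw travel reads under 0.032 (angle between shaft_mid's own z axis and vertical below 0.14 rad and height (world z) of shaft_foot between 0.06 and 0.17 m and horizontal distance between each of shaft_foot, shaft_mid and bearing_mid below 0.018 m and contact force between the fingers and shaft above 2 N and contact force between shaft and holder below 0.1 N and linear speed of shaft below 0.03 m/s and height (world z) of bearing_mid below 0.02 m and value of joint jaw below 0.032 m); the arm keeps its last pose, push and grip.
It fails at once if the caliper is forced (more than 60 N on the shaft) (contact force between jaw and shaft above 60 N).
It also fails if it takes over 48 s, if anything falls off the work surface, if the arm or the gripper's body presses on something with over 40 N, if the wrist force passes 120 N, or if a joint passes its speed limit or range.

## Working session

There is one attempt and no reset: what is moved stays moved. The work goes in short steps, Python scripts to look and compute and a tool call to move; the robot and the scene stay as the last step left them, time stands still between calls to the robot, and variables do not carry over. Pictures are saved under pics/ and viewed, at most 10 in all, crops included, and the job is handed in when it is done.

Besides the shell and the picture viewer there is one more tool, called as a command line: name --pt "numbers of a row" for each row, then --argument value for the rest. arm_command: Moves the arm, as the interface text tells. Its arguments: {"type":"object","properties":{"rows":{"type":"array","items":{"type":"array","items":{"type":"number"}}},"gripper":{"type":"number"},"grip_force":{"type":"number"}},"required":["rows"]}

```bash
mkdir -p pics; ls; python3 - <<'E'
from plant import robot
import cv2
for n in("side","top"):
    cv2.imwrite(f"pics/{n}0.png",robot.grab_frame(n)[:,:,::-1]); print(n,robot.calibration(n))
print(robot.sense())
E
```

```text
pics
side {'fov_y': 50.74177902545512, 'cx': 321.9625840635101, 'cy': 243.58607934405785, 'D': array([-0.13959896,  0.        ,  0.        ,  0.        ,  0.        ]), 'R': array([[ 9.98981088e-01, -4.51234849e-02,  8.10828916e-04],
       [-2.83198286e-02, -6.40754151e-01, -7.67223634e-01],
       [ 3.51393461e-02,  7.66418938e-01, -6.41379168e-01]]), 't': array([-0.58875784,  0.06517761,  1.27036932])}
top {'fov_y': 54.53414910245835, 'cx': 325.4219381398283, 'cy': 235.41866732884142, 'D': array([-0.01323864,  0.        ,  0.        ,  0.        ,  0.        ]), 'R': array([[ 0.00624715, -0.99953718,  0.02977231],
       [-0.98342363, -0.01153639, -0.18095543],
       [ 0.18121515, -0.02814834, -0.98304056]]), 't': array([-0.05964842,  0.59034471,  0.97100671])}
{'clock': 0.1, 'joints': array([-1.02739857e+00,  2.55697408e-01,  1.07101490e-01, -3.86344905e-04,
       -1.42386080e+00, -2.84563026e-01]), 'qd': array([-4.61357920e-04, -2.80966700e-04,  3.10437961e-03,  1.53569329e-03,
        2.09495591e-04, -3.77056272e-05]), 'tau': array([-1.37743711e-03, -3.87607491e+01,  2.38474131e+01,  5.37784785e+00,
       -3.82740924e-03, -4.09252195e-06]), 'eef_pos': array([ 0.14068497, -0.53125094,  0.23047378]), 'tool_rot': array([ 4.05312861e-01, -3.11501536e+00, -2.62900521e-03]), 'ft_force': array([-0.08822548, -1.23780682, -0.06559018]), 'wrist_torque': array([ 0.00793735, -0.01786987, -0.00706935]), 'grasp_force': 0.0, 'grip_width': 0.08533855053296695}
```

View pics/side0.png

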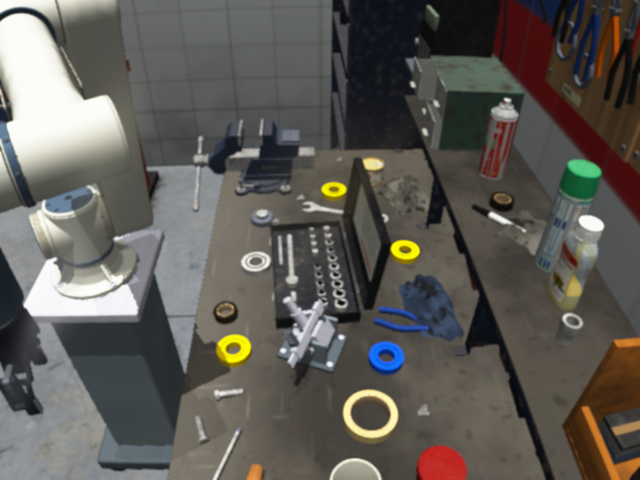

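View pics/top0.png

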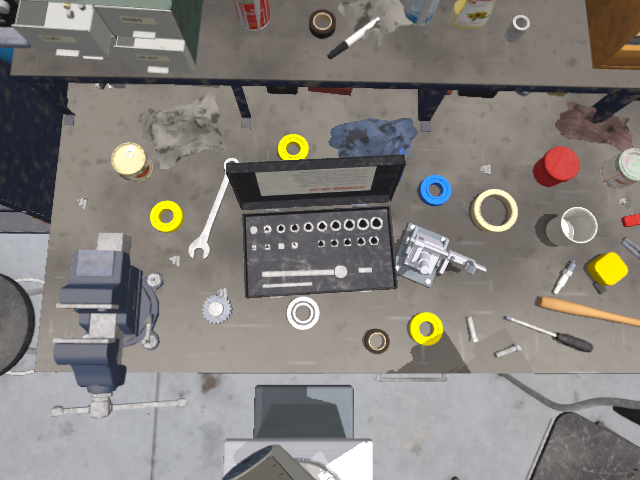

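Side: holder at (312,335) and bearing at (256,262), with the gear behind it at (262,216). Top: holder at (425,252), bearing at (303,313), gear at (217,309). 

Things that could be taken for the bearing in the top view: gear (217,309), blue ring (435,190), yellow rings (426,328), (293,149) and (166,216), small brown ring (376,341), tape roll (494,210). I choose the plain steel ring at (303,313).

```bash
python3 - <<'E'
import cv2,numpy as np
a=cv2.imread("pics/top0.png"); b=cv2.imread("pics/side0.png")
A=cv2.resize(a[210:300,385:495],None,fx=6,fy=6,interpolation=cv2.INTER_CUBIC)
B=cv2.resize(b[285:375,265:360],None,fx=6,fy=6,interpolation=cv2.INTER_CUBIC)
cv2.imwrite("pics/topc.png",A);cv2.imwrite("pics/sidec.png",B)
cv2.imwrite("pics/bear.png",cv2.resize(a[285:345,270:335],None,fx=5,fy=5,interpolation=cv2.INTER_CUBIC))
E
```

```text
(no output)
```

View pics/topc.png

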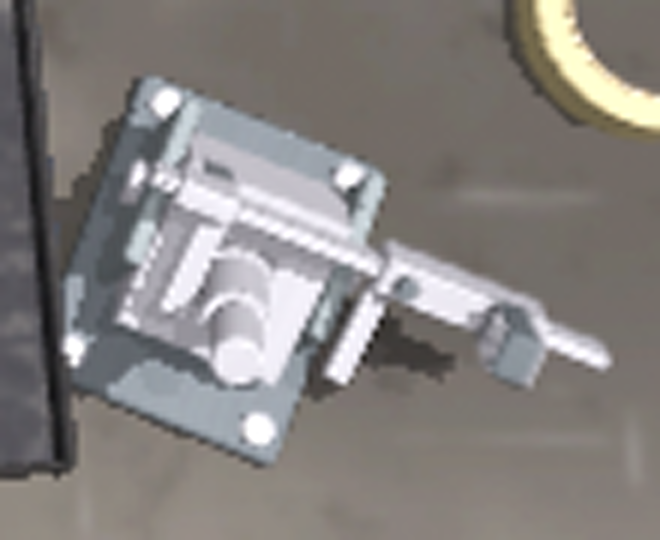

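View pics/sidec.png

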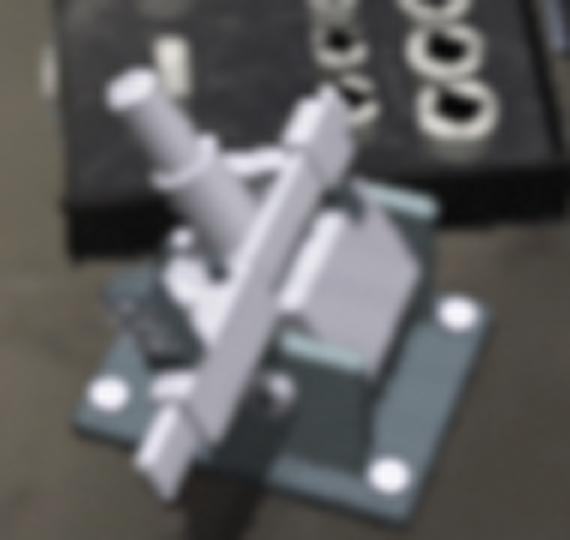

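View pics/bear.png

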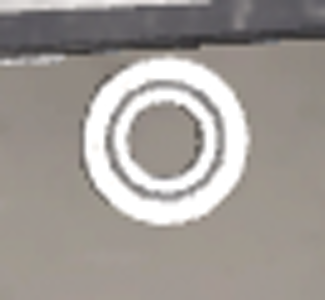

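```bash
cat > h.py <<'E'
import numpy as np,cv2
from plant import robot
C={n:robot.calibration(n) for n in("side","top")}
def K(c):
    f=240/np.tan(np.radians(c["fov_y"]/2)); return np.array([[f,0,c["cx"]],[0,f,c["cy"]],[0,0,1]])
def ray(n,p):
    c=C[n]; u=cv2.undistortPoints(np.array([[p]],float),K(c),c["D"])[0,0]
    return -c["R"].T@c["t"], c["R"].T@np.r_[u,1]
def plane(n,p,z):
    o,d=ray(n,p); return o+d*(z-o[2])/d[2]
def tri(pt,ps):
    (o1,d1),(o2,d2)=ray("top",pt),ray("side",ps)
    s=np.linalg.lstsq(np.c_[d1,-d2],o2-o1,rcond=None)[0]
    a,b=o1+s[0]*d1,o2+s[1]*d2; return (a+b)/2,np.linalg.norm(a-b)
def proj(n,X):
    c=C[n]; return cv2.projectPoints(np.array(X,float).reshape(-1,3),cv2.Rodrigues(c["R"])[0],c["t"],K(c),c["D"])[0][:,0]
E
python3 - <<'E'
from h import *
np.set_printoptions(precision=4,suppress=True)
T=lambda u,v:(385+(u+.5)/6-.5,210+(v+.5)/6-.5); S=lambda u,v:(265+(u+.5)/6-.5,285+(v+.5)/6-.5)
for k,t,s in [("b++",(165,100),(458,314)),("b+-",(350,177),(388,475)),("b--",(260,430),(108,393)),("shafttop",(237,360),(131,88)),("padtop?",(520,365),(170,480))]:
    print(k,*tri(T(*t),S(*s)))
z=.012
b=[plane("top",T(*p),z)[:2] for p in[(165,100),(350,177),(260,430),(72,348)]]
print("bolts@12mm",np.array(b)); c=np.mean(b,0); v=b[0]-b[1]+b[3]-b[2]
yaw=np.arctan2(-v[0],v[1]);print("c",c,"yaw",np.degrees(yaw),[np.linalg.norm(b[i]-b[(i+1)%4]) for i in range(4)])
# bearing
for n,z in(("top",.018),("side",.018)):
    im=robot.grab_frame(n); p0=(303,313) if n=="top" else (256,262)
    m=(im.min(2)>150).astype(np.uint8); w=np.zeros_like(m); cv2.circle(w,p0,22,1,-1); m*=w
    cs=max(cv2.findContours(m,0,2)[0],key=cv2.contourArea); e=cv2.fitEllipse(cs); print(n,e,plane(n,e[0],z),plane(n,np.add(e[0],(e[1][0]/2,0)),z))
E
```

```text
b++ [ 0.6205 -0.2562  0.014 ] 0.003598900060116574
b+- [ 0.5912 -0.3268  0.0148] 0.003262481465177835
b-- [ 0.4943 -0.2883  0.0159] 0.0018379550643578882
shafttop [ 0.5077 -0.2522  0.1319] 0.002112873408207907
padtop? [ 0.5158 -0.369   0.0723] 0.0025430225236799595
bolts@12mm [[ 0.6227 -0.2565]
 [ 0.5933 -0.3275]
 [ 0.4956 -0.2892]
 [ 0.5261 -0.2183]]
c [ 0.5594 -0.2728] yaw -22.893306278232725 [np.float64(0.0768275009578014), np.float64(0.10493741892334706), np.float64(0.07722675237208206), np.float64(0.10388136113622452)]
top ((302.6914978027344, 312.60760498046875), (32.27519607543945, 33.268653869628906), 9.582074165344238) [ 0.4233 -0.0062  0.018 ] [ 0.4236 -0.0419  0.018 ]
side ((255.2515869140625, 260.9247741699219), (19.15541648864746, 28.918941497802734), 83.07853698730469) [ 0.4212 -0.0065  0.018 ] [ 0.4454 -0.0075  0.018 ]
```

```bash
cat >> h.py <<'E'
yaw=np.radians(-22.6); X=np.array([np.cos(yaw),np.sin(yaw),0]);Y=np.array([-np.sin(yaw),np.cos(yaw),0]);Zw=np.array([0,0,1.])
Zs=-.479*X+.878*Zw; Xs=np.cross(Y,Zs)
M=np.array([.5077,-.2522,.1319])-.079*Zs; M[2]=.066
H=np.c_[Xs,Y,Zs]
E
python3 - <<'E'
from h import *
np.set_printoptions(precision=4,suppress=True)
T=lambda u,v:(385+(u+.5)/6-.5,210+(v+.5)/6-.5); S=lambda u,v:(265+(u+.5)/6-.5,285+(v+.5)/6-.5)
print(M)
for n,p in(("top",T(518,362)),("top",T(510,345)),("side",S(125,305)),("side",S(150,330)),("side",S(165,460))):
    o,d=ray(n,p); P=o+d*(((M-.092*Y-o)@Y)/(d@Y)); print(n,P,"slanted xyz",H.T@(P-M))
for z in(.0,.02,.04,.06):
  for x in(-.02,0,.02,.04):
    P=M+H@[x,-.092,z]; t=proj("top",P)[0];s=proj("side",P)[0]; print(x,z,(t-[385,210])*6,(s-[265,285])*6)
E
```

```text
[ 0.5426 -0.2667  0.066 ]
top [ 0.5106 -0.3531  0.1169] slanted xyz [ 0.0275 -0.092   0.0429]
top [ 0.5184 -0.3563  0.1002] slanted xyz [ 0.027  -0.092   0.0242]
side [ 0.5058 -0.351   0.1382] slanted xyz [ 0.0332 -0.092   0.0642]
side [ 0.5131 -0.3541  0.1295] slanted xyz [ 0.036  -0.092   0.0528]
side [ 0.5152 -0.355   0.0645] slanted xyz [ 0.0068 -0.092  -0.0054]
-0.02 0.0 [440.0515 430.9068] [ 89.8875 450.0188]
0 0.0 [464.7494 383.9164] [137.9376 447.2427]
0.02 0.0 [489.7477 336.3367] [187.1094 444.3506]
0.04 0.0 [515.0513 288.158 ] [237.4308 441.3373]
-0.02 0.02 [446.2148 451.5596] [ 59.7982 408.7302]
0 0.02 [471.4267 403.8012] [107.9577 405.4775]
0.02 0.02 [496.9514 355.4319] [157.2586 402.0996]
0.04 0.02 [522.7939 306.4414] [207.7301 398.5912]
-0.02 0.04 [452.6157 473.0128] [ 29.1532 366.5907]
0 0.04 [478.3633 424.4618] [ 77.4112 362.8389]
0.02 0.04 [504.4368 375.2771] [126.8304 358.9519]
0.04 0.04 [530.8414 325.4477] [177.4414 354.9243]
-0.02 0.06 [459.2682 495.3136] [ -2.055  323.5851]
0 0.06 [485.5747 445.9444] [ 46.2901 319.3108]
0.02 0.06 [512.2208 395.9172] [ 95.8162 314.8906]
0.04 0.06 [539.2123 345.2206] [146.5552 310.319 ]
```

```bash
python3 - <<'E'
import cv2,numpy as np
a=cv2.imread("pics/top0.png"); b=cv2.imread("pics/side0.png")
f=lambda im:cv2.resize(im,(400,500),interpolation=cv2.INTER_NEAREST)
A=f(a[243:283,457:489]);B=f(b[322:362,275:307])
O=np.hstack([A,B]); O=cv2.convertScaleAbs(O,alpha=1.2,beta=20); cv2.imwrite("pics/pad.png",O)
E
```

```text
(no output)
```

View pics/pad.png

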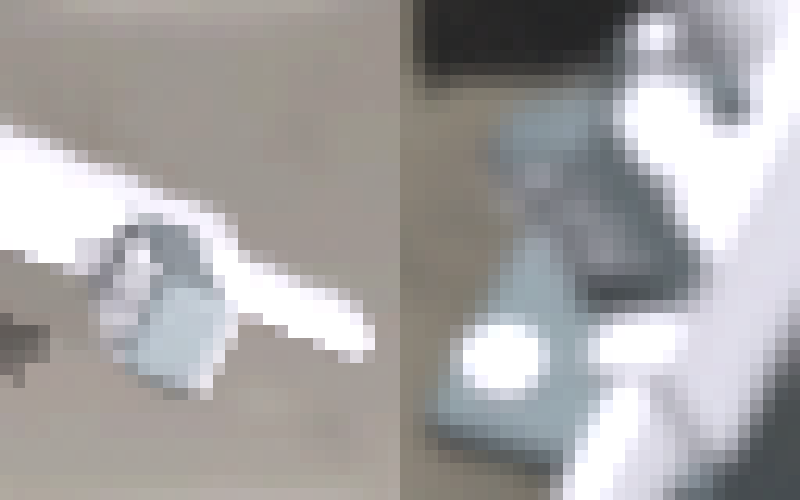

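```bash
python3 - <<'E'
from h import *
np.set_printoptions(precision=4,suppress=True)
t=lambda u,v:(457+u/12.5-.5,243+v/12.5-.5); s=lambda u,v:(275+(u-400)/12.5-.5,322+v/12.5-.5)
for a,b in[((188,335),(548,125)),((188,335),(548,160)),((155,225),(640,285)),((205,390),(505,190))]:
    P,e=tri(t(*a),s(*b)); print(P,e,H.T@(P-M))
# predicted
P=[M+H@[x,-.092+dy,z] for z in(.012,.048,.06) for x in(.018,.036) for dy in(-.007,.007)]
print(np.c_[(proj("top",P)-[457,243]+.5)*12.5,(proj("side",P)-[275,322]+.5)*12.5+[400,0]])
E
```

```text
[ 0.5083 -0.3455  0.1429] 0.0013241924859213345 [ 0.0356 -0.0859  0.0682]
[ 0.5085 -0.3475  0.1373] 0.002205575694236497 [ 0.0337 -0.0876  0.0628]
[ 0.5253 -0.3516  0.1135] 0.010514014696225442 [ 0.0374 -0.085   0.0338]
[ 0.501  -0.3507  0.1344] 0.00011500117680326973 [ 0.0273 -0.0935  0.063 ]
[[168.437  344.2702 605.9946 452.0277]
 [ 91.9624 312.1484 640.885  383.4166]
 [216.6235 253.27   700.4638 446.2135]
 [139.6897 221.011  734.8016 376.9082]
 [197.6714 419.6058 490.9435 290.261 ]
 [118.4653 386.303  527.6118 221.9568]
 [247.7656 325.7915 585.8691 282.6964]
 [168.0666 292.3406 621.9903 213.7044]
 [207.8824 445.9241 451.704  234.9597]
 [127.722  412.2083 488.9881 166.7828]
 [258.6462 351.134  546.7661 226.7777]
 [177.9808 317.2662 583.5055 157.9161]]
```

The pad's top face is centred at top pixel (471.6,269.3) and side pixel (286,332). That puts its top at about (0.5085,-0.346,0.140), and the grip point is 12 mm down the slant from there.

```bash
cat >> h.py <<'E'
from scipy.spatial.transform import Rotation as Ro
def go(p,R):
    "rows for TCP target p, tool matrix R"
    s=robot.sense(); R0=Ro.from_rotvec(s["tool_rot"]).as_matrix()
    dp=R0.T@(np.array(p)-s["eef_pos"]); dr=Ro.from_matrix(R0.T@R).as_rotvec()
    return np.round(np.r_[dp/.025,np.degrees(dr)/5],2).tolist()
def tool(z,y):
    z=z/np.linalg.norm(z); y=y-z*(y@z); y/=np.linalg.norm(y); return np.c_[np.cross(y,z),y,z]
G=robot.grasp_offset
PAD=np.array([.5085,-.346,.140])-.012*Zs
E
python3 - <<'E'
from h import *
print(G,Zs,Y,PAD,Ro.from_rotvec(robot.sense()["tool_rot"]).as_matrix().round(2).tolist())
for sg in(1,-1):
    R=tool(-Zs,sg*Y); print(sg,go(PAD+.1*Zs-G*Zs,R))
E
```

```text
0.0187 [-0.44221769  0.18407746  0.878     ] [0.38429532 0.92321022 0.        ] [ 0.51380661 -0.34820893  0.129464  ] [[-0.97, -0.26, -0.0], [-0.26, 0.97, 0.0], [0.0, 0.0, -1.0]]
1 [-15.07, 4.21, 1.2, 1.88, -5.52, 7.32]
-1 [-15.07, 4.21, 1.2, 7.09, 2.41, -27.77]
```

arm_command --pt "-15.07 4.21 1.2 1.88 -5.52 7.32" --pt "-15.07 4.21 1.2 1.88 -5.52 7.32" --pt "-15.07 4.21 1.2 1.88 -5.52 7.32" --pt "-15.07 4.21 1.2 1.88 -5.52 7.32" --pt "-15.07 4.21 1.2 1.88 -5.52 7.32" --pt "-15.07 4.21 1.2 1.88 -5.52 7.32" --pt "-15.07 4.21 1.2 1.88 -5.52 7.32" --pt "-15.07 4.21 1.2 1.88 -5.52 7.32" --pt "-15.07 4.21 1.2 1.88 -5.52 7.32" --pt "-15.07 4.21 1.2 1.88 -5.52 7.32" --gripper 45 --grip_force 20

```text
clock: 1.2
eef_pos: [0.4785, -0.3324, 0.2006]
tool_rot: [0.515, 2.599, -0.133]
ft_force: [-0.8, 0.1, -0.8]
grip_width: 0.0449
grasp_force: 0.0
```

```bash
python3 - <<'E'
from h import *
R=tool(-Zs,Y); print(robot.sense()["joints"].round(2),robot.sense()["ft_force"].round(2))
print(go(PAD+.1*Zs-G*Zs,R)); print(go(PAD-G*Zs,R))
a=robot.grab_frame("top")[:,:,::-1];b=robot.grab_frame("side")[:,:,::-1]
f=lambda im:cv2.resize(im,(400,400),interpolation=cv2.INTER_CUBIC)
cv2.imwrite("pics/p1.png",np.hstack([f(a[200:300,400:500]),f(b[260:380,230:350])]))
E
```

```text
[-0.32  0.03 -0.38  0.06 -0.67 -1.68] [-0.79  0.14 -0.77]
[0.0, -0.04, -0.01, 0.01, -0.01, 0.03]
[-0.0, -0.04, 3.99, 0.01, -0.01, 0.03]
```

View pics/p1.png

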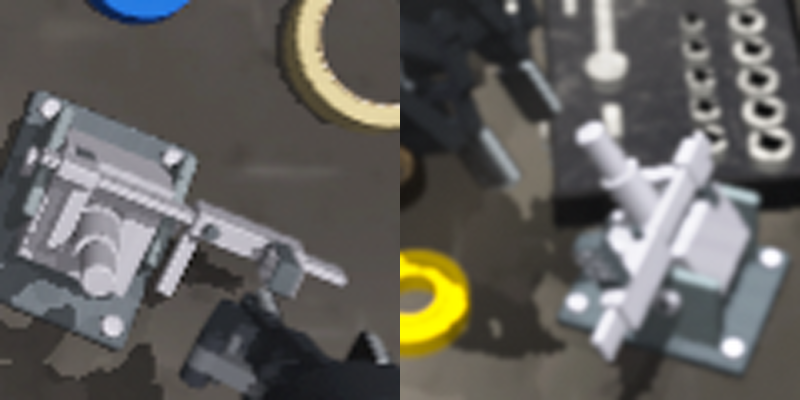

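The fingers (side crop tips (515,180) and (545,115)) are lined up with the pad at (595,260) along the slant. I'll advance.

arm_command --pt "0 -0.04 1 0 0 0" --pt "0 -0.04 2 0 0 0" --pt "0 -0.04 2.8 0 0 0" --pt "0 -0.04 3.3 0 0 0" --pt "0 -0.04 3.6 0 0 0" --pt "0 -0.04 3.85 0 0 0" --pt "0 -0.04 3.85 0 0 0"

```text
clock: 2.0
eef_pos: [0.5201, -0.3525, 0.1166]
tool_rot: [0.519, 2.597, -0.134]
ft_force: [0.2, 0.7, -0.1]
grip_width: 0.0452
grasp_force: 0.0
```

```bash
python3 - <<'E'
from h import *
a=robot.grab_frame("top")[:,:,::-1];b=robot.grab_frame("side")[:,:,::-1]
f=lambda im:cv2.resize(im,(400,400),interpolation=cv2.INTER_CUBIC)
cv2.imwrite("pics/p2.png",np.hstack([f(a[220:300,420:500]),f(b[285:385,240:340])]))
print(robot.sense()["ft_force"])
E
```

```text
[-0.81640111 -0.13158476  0.29239087]
```

View pics/p2.png

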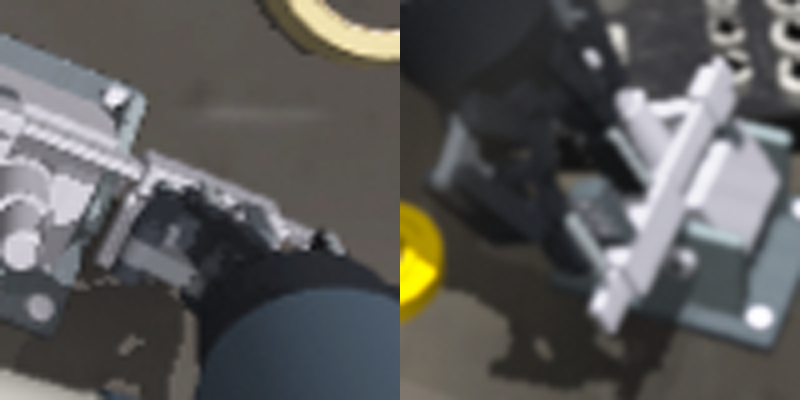

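In the side crop the pad at (595,205) sits between the near finger (590,245) and the far finger (630,150). I'll close on it.

arm_command --pt "0 0 0 0 0 0" --pt "0 0 0 0 0 0" --pt "0 0 0 0 0 0" --pt "0 0 0 0 0 0" --pt "0 0 0 0 0 0" --pt "0 0 0 0 0 0" --pt "0 0 0 0 0 0" --gripper 0 --grip_force 30

```text
clock: 2.8
eef_pos: [0.5204, -0.3522, 0.1176]
tool_rot: [0.518, 2.596, -0.134]
ft_force: [-3.2, 3.3, 6.6]
grip_width: 0.0136
grasp_force: 33.5
```

arm_command --pt "0 0 -0.05 0 0 0" --pt "0 0.2 -0.05 0 0 0" --pt "0 0.4 -0.05 0 0 0" --pt "0 0.6 -0.05 0 0 0" --pt "0 0.8 -0.05 0 0 0" --pt "0 1.0 -0.05 0 0 0" --pt "0 1.1 -0.05 0 0 0" --pt "0 1.1 -0.05 0 0 0"

```text
clock: 3.6
eef_pos: [0.5309, -0.3262, 0.1177]
tool_rot: [0.517, 2.597, -0.133]
ft_force: [5.3, -0.4, -4.0]
grip_width: 0.0135
grasp_force: 31.7
```

```bash
python3 - <<'E'
from h import *
s=robot.sense();print(H.T@s["ft_force"],H.T@(s["eef_pos"]-M))
E
```

```text
[ 2.52952144  1.63584267 -5.97059486] [ 0.0353035  -0.05937761  0.03964097]
```

arm_command --pt "0 0.04 0 0 0 0" --pt "0 0.08 0 0 0 0" --pt "0 0.12 0 0 0 0" --pt "0 0.16 0 0 0 0" --pt "0 0.2 0 0 0 0" --pt "0 0.2 0 0 0 0"

```text
clock: 4.2
eef_pos: [0.5325, -0.3223, 0.1177]
tool_rot: [0.518, 2.597, -0.134]
ft_force: [4.7, -5.1, -4.5]
grip_width: 0.0132
grasp_force: 31.5
```

```bash
python3 - <<'E'
from h import *
s=robot.sense();print(H.T@s["ft_force"],H.T@(s["eef_pos"]-M))
E
```

```text
[ 3.39043931 -2.90479255 -6.96661536] [ 0.03527156 -0.05521282  0.03967083]
```

arm_command --pt "0 0.02 0 0 0 0" --pt "0 0.04 0 0 0 0" --pt "0 0.04 0 0 0 0" --pt "0 0.04 0 0 0 0"

```text
clock: 4.6
eef_pos: [0.5325, -0.3221, 0.1177]
tool_rot: [0.518, 2.597, -0.135]
ft_force: [4.0, -9.1, -5.0]
grip_width: 0.0135
grasp_force: 31.3
```

```bash
python3 - <<'E'
from h import *
s=robot.sense();print(H.T@s["ft_force"],H.T@(s["eef_pos"]-M))
E
```

```text
[ 3.90522128 -6.83014303 -7.77280809] [ 0.03526745 -0.054974    0.03971112]
```

arm_command --pt "0 0.03 0 0 0 0" --pt "0 0.06 0 0 0 0" --pt "0 0.08 0 0 0 0" --pt "0 0.08 0 0 0 0" --pt "0 0.08 0 0 0 0" --pt "0 0.08 0 0 0 0"

```text
clock: 5.2
eef_pos: [0.5326, -0.3216, 0.1178]
tool_rot: [0.52, 2.598, -0.137]
ft_force: [4.3, -20.2, -6.8]
grip_width: 0.0134
grasp_force: 31.3
```

```bash
python3 - <<'E'
from h import *
s=robot.sense();print(H.T@s["ft_force"],H.T@(s["eef_pos"]-M))
a=robot.grab_frame("top")[:,:,::-1];b=robot.grab_frame("side")[:,:,::-1]
f=lambda im:cv2.resize(im,(400,400),interpolation=cv2.INTER_CUBIC)
cv2.imwrite("pics/p3.png",np.hstack([f(a[210:290,390:470]),f(b[285:365,260:340])]))
E
```

```text
[  7.00547836 -17.02885335 -11.60588706] [ 0.03522335 -0.05452229  0.0397664 ]
```

View pics/p3.png

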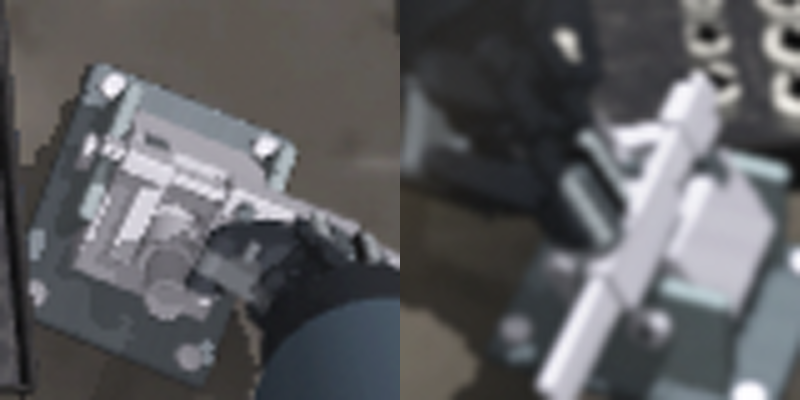

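Shaft squeezed at about 17 N, with the head at (165,300) in the top crop against the anvil bar at (140,215). I'll slide the jaw back.

arm_command --pt "0 -0.1 0 0 0 0" --pt "0 -0.25 0 0 0 0" --pt "0 -0.45 0 0 0 0" --pt "0 -0.65 0 0 0 0" --pt "0 -0.85 0 0 0 0" --pt "0 -1.05 0 0 0 0" --pt "0 -1.2 0 0 0 0" --pt "0 -1.3 0 0 0 0" --pt "0 -1.3 0 0 0 0" --pt "0 -1.3 0 0 0 0"

```text
clock: 6.3
eef_pos: [0.5214, -0.3494, 0.1177]
tool_rot: [0.518, 2.596, -0.134]
ft_force: [5.4, -3.4, -4.8]
grip_width: 0.0135
grasp_force: 31.5
```

arm_command --pt "0 0 0 0 0 0" --pt "0 0 0 0 0 0" --pt "0 0 0 0 0 0" --pt "0 0 0 0 0 0" --pt "0 0 0 0 0 0" --pt "0 0 0 0 0 0" --gripper 45

```text
clock: 6.9
eef_pos: [0.5208, -0.3492, 0.118]
tool_rot: [0.518, 2.597, -0.134]
ft_force: [-0.4, -0.5, 0.6]
grip_width: 0.0449
grasp_force: 0.0
```

arm_command --pt "0 0 -1 0 0 0" --pt "0 0 -2 0 0 0" --pt "0 0 -3 0 0 0" --pt "0 0 -4.5 0 0 0" --pt "0 0 -4.5 0 0 0"

```text
clock: 7.4
eef_pos: [0.4719, -0.3291, 0.2228]
tool_rot: [0.515, 2.588, -0.137]
ft_force: [1.3, 0.5, 0.7]
grip_width: 0.0449
grasp_force: 0.0
```

```bash
python3 - <<'E'
from h import *
s=robot.sense();print(H.T@s["ft_force"],H.T@(s["eef_pos"]-M))
a=robot.grab_frame("top")[:,:,::-1];b=robot.grab_frame("side")[:,:,::-1]
cv2.imwrite("pics/t4.png",a);cv2.imwrite("pics/s4.png",b)
f=lambda im:cv2.resize(im,(400,400),interpolation=cv2.INTER_CUBIC)
cv2.imwrite("pics/p4.png",np.hstack([f(a[210:290,390:470]),f(b[285:365,260:340])]))
E
```

```text
[1.24592693 0.94358518 0.12138427] [ 0.03883111 -0.08472348  0.1574243 ]
```

View pics/p4.png

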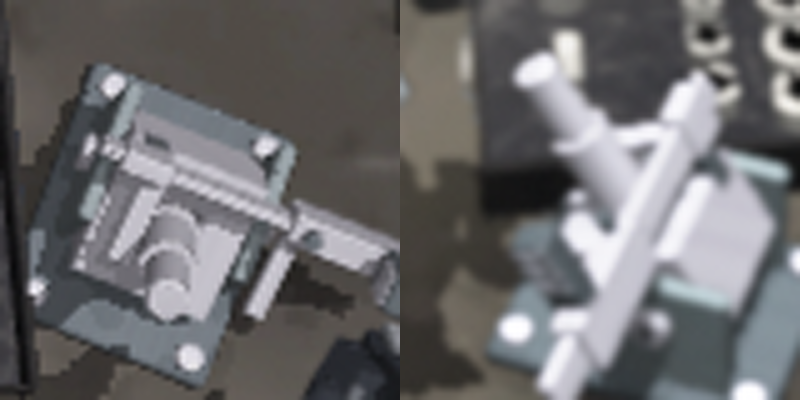

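```bash
python3 - <<'E'
from h import *
np.set_printoptions(precision=4,suppress=True)
t=lambda u,v:(390+u/5-.5,210+v/5-.5); s=lambda u,v:(260+(u-400)/5-.5,285+v/5-.5)
A,e=tri(t(168,302),s(535,72)); B,e2=tri(t(167,257),s(580,140))
print(A,e,H.T@(A-M)); print(B,e2,H.T@(B-M)); d=(A-B)/np.linalg.norm(A-B); print(np.linalg.norm(A-B),d,H.T@d)
R=tool(-Zs,Y); g=A-.012*Zs; P=g-G*Zs
print("g",g); print("side-step",go(P+.1*Zs,R)); print("in",go(P,R))
E
```

```text
[ 0.5075 -0.2504  0.131 ] 0.0014443033215105628 [-0.0029  0.0016  0.0756]
[ 0.5271 -0.2585  0.0994] 0.007016921798943857 [0.0007 0.0017 0.0377]
0.038004503387624705 [-0.5172  0.2128  0.829 ] [-0.094  -0.0023  0.9957]
g [ 0.5128 -0.2526  0.1204]
side-step [1.54, 3.44, 0.34, -0.0, 0.04, 0.01]
in [1.56, 3.44, 4.34, -0.0, 0.04, 0.01]
```

```bash
python3 - <<'E'
from h import *
A=np.array([.5075,-.2504,.131]); d=Zs-.07*Xs; d/=np.linalg.norm(d); R=tool(-d,Y); P=A-(.012+G)*d
print("approach",go(P+.08*d,R)); print(d)
E
```

```text
approach [1.68, 3.44, 1.15, -0.0, -0.76, 0.01]
[-0.49765936  0.2071556   0.84227176]
```

arm_command --pt "1.0 2.0 0 0 -0.76 0" --pt "1.68 3.44 0.5 0 -0.76 0" --pt "1.68 3.44 1.15 0 -0.76 0" --pt "1.68 3.44 1.15 0 -0.76 0" --pt "1.68 3.44 1.15 0 -0.76 0" --gripper 50

```text
clock: 8.0
eef_pos: [0.4825, -0.2402, 0.1703]
tool_rot: [0.504, 2.535, -0.149]
ft_force: [0.1, -0.1, 0.5]
grip_width: 0.0502
grasp_force: 0.0
```

```bash
python3 - <<'E'
from h import *
A=np.array([.5075,-.2504,.131]); d=Zs-.07*Xs; d/=np.linalg.norm(d); R=tool(-d,Y); P=A-(.012+G)*d
print("in",go(P,R))
a=robot.grab_frame("top")[:,:,::-1];b=robot.grab_frame("side")[:,:,::-1]
f=lambda im:cv2.resize(im,(400,400),interpolation=cv2.INTER_CUBIC)
cv2.imwrite("pics/p5.png",np.hstack([f(a[210:290,390:470]),f(b[260:360,250:350])]))
E
```

```text
in [-0.08, 0.01, 3.13, -0.01, -0.06, 0.02]
```

View pics/p5.png

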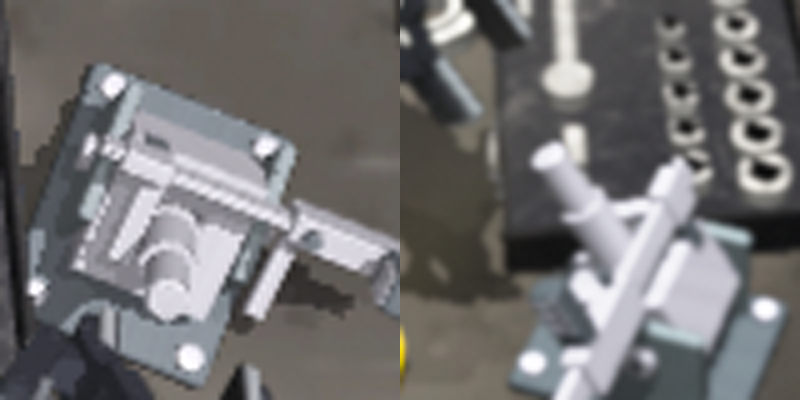

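Fingers straddle the shaft axis in top crop at (105,325) and (250,385). That used up my picture views (11 viewed against the limit of 10), so from here I measure by numbers only.

arm_command --pt "-0.08 0.01 0.8 0 0 0" --pt "-0.08 0.01 1.6 0 0 0" --pt "-0.08 0.01 2.3 0 0 0" --pt "-0.08 0.01 2.8 0 0 0" --pt "-0.08 0.01 3.1 0 0 0" --pt "-0.08 0.01 3.1 0 0 0"

```text
clock: 8.7
eef_pos: [0.5224, -0.2584, 0.1062]
tool_rot: [0.507, 2.533, -0.151]
ft_force: [-0.7, -1.0, 0.4]
grip_width: 0.05
grasp_force: 0.0
```

arm_command --pt "0 0 0 0 0 0" --pt "0 0 0 0 0 0" --pt "0 0 0 0 0 0" --pt "0 0 0 0 0 0" --pt "0 0 0 0 0 0" --pt "0 0 0 0 0 0" --pt "0 0 0 0 0 0" --gripper 0 --grip_force 60

```text
clock: 9.4
eef_pos: [0.5234, -0.2569, 0.1083]
tool_rot: [0.505, 2.53, -0.149]
ft_force: [-3.4, -0.6, 6.5]
grip_width: 0.0165
grasp_force: 58.9
```

arm_command --pt "-0.02 0 -0.2 0 0 0" --pt "-0.04 0 -0.5 0 0 0" --pt "-0.06 0 -0.9 0 0 0" --pt "-0.09 0 -1.3 0 0 0" --pt "-0.12 0 -1.7 0 0 0" --pt "-0.15 0 -2.1 0 0 0" --pt "-0.18 0 -2.5 0 0 0" --pt "-0.18 0 -2.8 0 0 0" --pt "-0.18 0 -2.8 0 0 0"

```text
clock: 10.3
eef_pos: [0.4914, -0.2432, 0.1686]
tool_rot: [0.505, 2.532, -0.148]
ft_force: [0.8, 0.2, -2.4]
grip_width: 0.0164
grasp_force: 65.2
```

```bash
python3 - <<'E'
from h import *
s=robot.sense(); print(H.T@(s["eef_pos"]-M),s["ft_force"])
# upright target: tool z down; keep yaw nearest; over bearing; foot ~0.10: grasp pt ~ 0.103 above foot
R0=Ro.from_rotvec(s["tool_rot"]).as_matrix()
R=tool(-Zw,R0[:,1]); p=np.array([.4225,-.006,.10+.115-.012-G])
print("lift",go(s["eef_pos"]+[-.03,.05,.05],R0)); print("rot",go(p,R), p)
E
```

```text
[-0.00029752  0.00209069  0.11707101] [ 0.75057175  0.19583666 -2.44976951]
lift [0.51, 1.39, -2.69, 0.0, 0.0, 0.0]
rot [4.88, 7.7, -3.85, -0.0, 6.49, 0.0] [ 0.4225 -0.006   0.1843]
```

arm_command --pt "0.1 0.3 -0.6 0 0 0" --pt "0.25 0.7 -1.4 0 0 0" --pt "0.4 1.1 -2.1 0 0 0" --pt "0.51 1.39 -2.69 0 0 0" --pt "1.2 2.5 -2.9 0 1.3 0" --pt "2.1 3.8 -3.1 0 2.6 0" --pt "3.0 5.1 -3.3 0 3.9 0" --pt "3.9 6.3 -3.6 0 5.2 0" --pt "4.6 7.2 -3.8 0 6.2 0" --pt "4.88 7.7 -3.85 0 6.49 0"

```text
clock: 11.3
eef_pos: [0.4235, -0.0047, 0.1828]
tool_rot: [-0.614, -3.078, 0.001]
ft_force: [0.1, -0.9, -2.5]
grip_width: 0.0166
grasp_force: 65.1
```

arm_command --pt "0 0 0 0 0 0" --pt "0 0 0 0 0 0" --pt "0 0 0 0 0 0"

```text
clock: 11.6
eef_pos: [0.4225, -0.0073, 0.184]
tool_rot: [0.616, 3.08, -0.002]
ft_force: [-0.1, -0.3, -2.6]
grip_width: 0.0163
grasp_force: 65.1
```

```bash
python3 - <<'E'
from h import *
np.set_printoptions(precision=4,suppress=True)
s=robot.sense(); R0=Ro.from_rotvec(s["tool_rot"]).as_matrix(); print(s["eef_pos"],R0[:,2],s["grip_width"],s["grasp_force"])
p=s["eef_pos"]
for n in("side","top"):
    im=robot.grab_frame(n)[:,:,::-1]; cv2.imwrite(f"pics/{n}9.png",im)
    for z in(.1,.138,.144,.18): print(n,z,proj(n,[p[0],p[1],z])[0])
# side: widths of bright strip per row around the expected shaft
im=cv2.imread("pics/side9.png").min(2).astype(int)
u0,v0=proj("side",[p[0],p[1],.14])[0]
for v in range(int(v0)-28,int(v0)+40,2):
    print(v,im[v,int(u0)-16:int(u0)+17])
E
```

```text
[ 0.4225 -0.0073  0.184 ] [ 0.0006 -0.0015 -1.    ] 0.016250504451932924 65.1007006270811
side 0.1 [252.8973 235.7784]
side 0.138 [251.5183 223.2694]
side 0.144 [251.2966 221.2484]
side 0.18 [249.9436 208.8512]
top 0.1 [302.5342 312.3209]
top 0.138 [302.1741 311.9615]
top 0.144 [302.1145 311.9021]
top 0.18 [301.7402 311.5284]
194 [26 27 26 26 25 26 28 28 29 31 33 34 33 32 32 32 31 33 38 49 60 66 64 62
 61 60 60 61 64 76 89 95 94]
196 [ 29  25  27  27  27  27  28  29  30  29  31  33  32  33  38  46  51  44
  37  40  55  66  65  64  64  63  63  64  67  76  93 105 109]
198 [ 44  37  34  33  32  30  30  28  30  32  35  37  36  39  45  53  56  52
  40  40  54  67  67  64  63  63  64  65  64  66  75  90 101]
200 [63 61 59 59 56 53 45 37 31 31 33 32 38 52 69 73 68 57 42 39 52 65 67 65
 64 64 63 64 64 65 65 72 86]
202 [67 67 67 66 67 65 58 44 36 33 35 35 36 48 65 75 70 57 41 38 47 61 66 66
 65 65 65 64 65 65 64 65 69]
204 [67 67 67 67 68 67 61 49 38 34 34 35 36 46 62 75 74 62 48 40 46 58 65 66
 66 65 65 65 65 64 64 64 65]
206 [68 67 68 67 68 68 63 52 40 36 35 36 37 46 64 81 80 71 63 55 55 61
[... 2989 characters left out ...]
  51]
252 [123 122 122 122 122 122 121 121 117 114 110 110 114 124 139 152 157 153
 136 112 101 102 105 106 105  99  92  86  79  72  64  56  51]
254 [123 122 122 123 122 122 121 121 122 132 152 177 199 213 217 218 213 191
 148 108  96  98 101 105 108 111 117 130 157 184 192 172 132]
256 [124 124 125 124 122 121 123 137 181 228 245 246 237 214 186 161 133 111
 102 101 102 104 104 105 105 110 125 142 161 191 217 231 227]
258 [125 125 125 123 123 124 146 195 236 245 241 218 180 181 189 164 120  94
  88  87  86  85  85  85  89 111 161 203 207 179 172 207 231]
260 [123 125 126 125 124 144 199 241 249 246 225 178 172 171 137  99  85  87
  91  92  90  85  81  80  79  83 125 196 234 224 185 205 236]
```

Numbers from the side view: the shaft's axis stays vertical from journal (u≈249.7, row 215) to foot (u≈251.4, row 231). The foot edge at row 238 matches z≈0.10, and the position is within 2 mm of the bearing. I'll hand it in.

arm_command --pt "0 0 0 0 0 0" --pt "0 0 0 0 0 0" --pt "0 0 0 0 0 0" --pt "0 0 0 0 0 0" --pt "0 0 0 0 0 0"

```text
clock: 12.2
eef_pos: [0.4228, -0.0065, 0.1839]
tool_rot: [-0.615, -3.081, 0.001]
ft_force: [0.0, 0.5, -2.0]
grip_width: 0.0163
grasp_force: 65.1
```

```bash
python3 -c "
from plant import robot
print(abs(robot.sense()['qd']).max(),robot.close_job())"
```

```text
the job is handed in; nothing more can be done
0.0020172333572896777 None
```

I measured the shaft at about 17 N, slid the jaw back about 28 mm, drew the shaft out and handed the job in (no verdict was returned) holding it upright over the bearing, foot about 10 cm up and an estimated 2 mm off centre, at 12.2 s; I viewed 11 pictures, one over the limit of 10.

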